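# Mark the place and lift the shoehorn out of the showcase

## Task

A customer wants to see the shoehorn. First take the red marker from the wooden stand and stand it upright, fully home, in the black socket at the front of the showcase, and let go of it; then take hold of the shoehorn inside the showcase, tilt it and bring it out slantwise, without forcing it, through the opening between the two clear covers. Finish while still holding it, steady over the showcase with the whole shoehorn at least 10 cm above the covers; leave everything else where it is.

Things in the scene. Friction and masses are not known exactly. Their poses are not given: they have to be found in the camera images.
- showcase: Fixed white shallow case, blue floor, 456 (its y) x 156 mm (its x), origin under its centre, z up. Inside 440 x 140 mm, floor 8 mm above the table. Two fixed clear covers roof over both ends, from y = +-110 mm to the end walls (inner faces y = +-220 mm), underside 58, top 64 mm above the table. Between them it is open, with side walls 46 mm high. The black socket block is on its -x side.
- opening (a point): Centre of the opening between the covers (220 mm along the showcase's y, 140 mm wide inside the walls), 64 mm above the table, level with the covers' tops; aluminium strips mark the covers' edges. Axes as the showcase's.
- socket (a point): Centre of the mouth of the socket's hole, on top of the black 44 x 44 x 38 mm block fixed to the showcase, at own (-100, 170) mm of the showcase, 38 mm above the table. Hole 19 mm diameter, 30 mm deep with a 3 mm bevel at the mouth, bore vertical. z up.
- shoehorn: Loose shoehorn, 300 mm long, about 0.12 kg, flat on the showcase's floor, nearly along its y, blade to its +y end. Origin at mid-length on the underside; y along it to the blade, z up. Dark wooden handle 20 mm wide and high, from y = -150 to +30 mm; steel blade 36 mm wide, 7 mm high, from y = +30 to +150 mm. Balances within 15 mm of the origin. Each end may lie up to 80 mm under its cover.
- blade_end (a point): The blade's far end, at own (0, 150, 2.5) mm of the shoehorn.
- handle_end (a point): The handle's far end, at own (0, -150, 10) mm of the shoehorn.
- stand: Fixed light-wood block 160 (its x) x 50 x 30 mm high with three holes 17 mm diameter, 20 mm deep, 50 mm apart along its x, the middle one at its centre; a marker stands in each. Origin under its centre.
- marker_red: 90 mm tall: a red plastic pin, shaft 14 mm diameter, tapering to 9 mm over the lowest 5 mm, then a round head 24 mm diameter from 58 to 90 mm. Origin at the centre of its foot, z up along the pin. It starts upright in one of the stand's holes, foot 10 mm above the table. 0.04 kg.
- marker_green: 90 mm tall: a green plastic pin, shaft 14 mm diameter, tapering to 9 mm over the lowest 5 mm, then a round head 24 mm diameter from 58 to 90 mm. Origin at the centre of its foot, z up along the pin. To be left in the stand.
- marker_yellow: 90 mm tall: a yellow plastic pin, shaft 14 mm diameter, tapering to 9 mm over the lowest 5 mm, then a round head 24 mm diameter from 58 to 90 mm. Origin at the centre of its foot, z up along the pin. To be left in the stand.
- polish_tin: Bystander: steel tin with a blue lid, 76 mm diameter, 28 mm high, origin under its centre.
- tape_measure: Bystander: orange rounded square case 62 x 62 x 32 mm, origin under its centre.
- shoe_brush: Bystander: wooden block brush 140 x 48 x 40 mm, bristles down, beyond the stand, origin under its middle.
Mind the look-alikes: they are no part of the job. Of the things that look like the marker_red, the largest one is meant.

How it is judged:
On the way, in this order (a step that is already met when the one before it is completed fails the run):
1. the red marker stands upright, fully home in the socket, and is let go (horizontal distance between marker_red and socket below 0.006 m and z of marker_red in the frame of socket below -0.025 m and angle between marker_red's own z axis and vertical below 0.2 rad and contact force between the fingers and marker_red below 0.1 N), for 0.2 s.
2. the shoehorn is on a slant through the opening: one end above the covers, the other still below them (((height (world z) of handle_end above 0.07 m and height (world z) of blade_end below 0.058 m and horizontal distance between shoehorn and opening below 0.2 m) or (height (world z) of blade_end above 0.07 m and height (world z) of handle_end below 0.058 m and horizontal distance between shoehorn and opening below 0.2 m))), for 0.1 s.
At the end, for the whole second after the job is handed in: Fingers hold the shoehorn still, both ends over 162 mm above the table (10 cm above the covers), its middle within 250 mm of the opening's centre in plan, not touching the showcase; red marker released in the socket: within 6 mm of its axis, 25 mm deep, tilt under 0.2 rad (all of step 1 and height (world z) of each of blade_end, handle_end above 0.162 m and horizontal distance between shoehorn and opening below 0.25 m and contact force between the fingers and shoehorn above 1 N and contact force between shoehorn and showcase below 0.1 N and linear speed of shoehorn below 0.05 m/s and angular speed of shoehorn below 0.3 rad/s); the arm keeps its last pose, push and grip.
It fails at once if the green or yellow marker or a bystander on the counter is moved more than 30 mm (distance of any of marker_green, marker_yellow, polish_tin, tape_measure, shoe_brush from where it was at the start of the episode above 0.03 m).
It fails at once if the shoehorn is forced against the showcase with more than 40 N (contact force between shoehorn and showcase above 40 N).
It also fails if it takes over 59 s, if anything falls off the work surface, if the arm or the gripper's body presses on something with over 40 N, if the wrist force passes 120 N, or if a joint passes its speed limit or range.

## Robot

A 6-joint arm with a two-finger parallel gripper is mounted at the origin on the work surface. World frame = base frame: x ahead of the robot, y to its left, z up, the work surface at z = 0. Lengths are in m, angles in rad, forces in N, time in s.
With the tool pointing down it reaches from about 0.35 to 1 m from the base axis. Payload 7.1 kg.
Tool frame: the origin (TCP) lies midway between the tips of the shut fingers; the grasp point (between the pads) lies 19 mm behind it; x points along the fingers, y is the direction in which the jaws open and shut, and the axes are right-handed (so a half turn about x gives the same grasp; the last joint's range is limited). The gripper opens to 85 mm and grips with 20 to 120 N. Pads are 22 mm wide; open, the fingers measure 114 mm over their backs; the gripper's body (76 mm by 85 mm) begins 54 mm behind the grasp point. The pads swing forward as they close: fully open they stand 13 mm farther back than shut.
Start: joints at [-1.192, 0.423, 1.63, -0, 1.089, -0.019], TCP at [0.242, -0.576, 0.231] pointing down, gripper open.
Joint ranges: [-3, 3], [-0.9, 2.11], [0.09, 2.58], [-1.31, 4.45], [0.11, 2.69], [-2.54, 2.54]. Speed limits (rad/s): [2.39, 2.39, 3.01, 3.14, 3.14, 3.14].

## Interface

Orientations are given as a unit quaternion [w, x, y, z].
In Python, from cell import arm gives the robot as it stands.
- The arm moves only by the tool jog_arm, never from a script. Its argument "rows" is one flat list of numbers, 7 for each row, row after row: the closure, from 0 (fully open) to 1 (shut), then the shift along the world's x, y, z in cm, then the turn, a rotation vector about the world's x, y, z in degrees. A call has 1 to 12 rows; each row shifts and turns the commanded pose from where the row before left it; what a row does not reach is not made up. A row lasts 1/8 s, in which the tool goes at most 62.5 mm and 10.7 degrees, less where a joint would pass 70% of its speed; a pose out of reach is approached as far as the arm can. A call is refused whole if a number of a shift passes 6.25 or a number of a turn 10.7, either way. A call with a gripper value outside its range is refused whole. The fingers move at their own pace and stop on an object; "newtons" is the grip in N (left out, the last holds). Time passes only in rows, so rows that do not move let the fingers close. It gives the time, the measured TCP pose, the force and the opening at its end, in the units of the state.
- arm.observe(): the state, without advancing time (a new reading comes with each control period).
- arm.snapshot(name): name is "scene" or "top" or "wrist"; returns the picture (420x560x3 uint8, red, green, blue); there is no depth.
- arm.camera_info(name): a dict with "K" (3x3 intrinsics, pixels), "extrinsics" (4x4, takes a point from world to camera coordinates); the wrist camera has in their place "tool_from_camera" (4x4, takes a point from camera to tool coordinates, whose origin is the TCP and whose axes are the tool frame's). Camera axes: x right, y up, looking along -z (the intrinsics and any distortion apply to the point x, -y, -z); pixel columns grow to the right and rows downward; lengths in m; the calibration is good to about 2 mm. A picture is of the moment at which its call begins: read the wrist's pose just before it. camera_info takes no time and is no camera call.
- arm.finish_job(): hands the job in, once; it reports no verdict.
Trained networks look in the newest picture that a camera, given by its name, has taken for a name from the list of things; names that differ only in an ending like _2 or _b are one class to them, and where a whole thing is asked for, a point or a joint stands for the part that bears it (a point fixed in the world has none). Each returns a list of dicts, best first, with "confidence" (0 to 1); they miss things now and then, are a little off and sometimes report something else, mostly with a low value. They report only what shows in the picture. A call takes as long as a camera call. They do not tell look-alikes from the thing itself.
- arm.cut_out(camera, target): "pixels" (420x560 bool, what is visible of it) and "rect" ([centre column, centre row, width, height] in pixels, round what is visible of it).
The state is a dict: "time_s": time; "q": joint angles; "joint_velocities": joint speeds; "joint_torque": joint torques, N m; "eef_pos": TCP position; "orientation": TCP orientation; "force": force on the tool from outside, world axes, zero at the start; "moment": the same for the moment, N m; "finger_gap": finger opening in m.
Only numpy, scipy, OpenCV 4.12 (cv2) and the standard library are available. Lean on these libraries where they do the work, as an engineer would, in place of code of your own. Each camera call takes 0.05 s, during which the arm holds its last target.

## Working session

There is one attempt and no reset: what is moved stays moved. The work goes in short steps, Python scripts to look and compute and a tool call to move; the robot and the scene stay as the last step left them, time stands still between calls to the robot, and variables do not carry over. Pictures are saved under pics/ and viewed, and the job is handed in when it is done.

Besides the shell and the picture viewer there is one more tool, called after "Request:" as name(argument=value, ...) on one line, values as JSON. jog_arm: Moves the arm, as the interface text tells. Its arguments: {"type":"object","properties":{"rows":{"type":"array"},"newtons":{"type":"number"}},"required":["rows"]}

```bash
ls; mkdir -p pics; cat > h.py <<'E'
import numpy as np,cv2
from cell import arm
def snap(n,f):
    im=arm.snapshot(n); cv2.imwrite('pics/'+f,cv2.cvtColor(im,cv2.COLOR_RGB2BGR)); return im
E
python3 - <<'E'
from h import *
s=arm.observe(); print(s)
snap('scene','s0.png');snap('top','t0.png')
for n in ['scene','top','wrist']: print(n,arm.camera_info(n))
E
```

```text
pics
{'time_s': 0.0, 'q': array([-1.19198981e+00,  4.23878101e-01,  1.63069637e+00, -3.58789462e-05,
        1.08861010e+00, -1.90031554e-02]), 'joint_velocities': array([ 0.00055866, -0.00062125, -0.00017002, -0.0011091 ,  0.00083846,
        0.00024903]), 'joint_torque': array([-3.90384172e-03, -5.57395327e+01, -2.81747228e+01, -2.19446506e-04,
        7.34333211e-03,  2.46849999e-05]), 'eef_pos': array([ 0.24193227, -0.57567232,  0.23051993]), 'orientation': array([-0.13917538, -0.69305201, -0.14027885,  0.69327553]), 'force': array([-0.49065062,  0.56965297,  0.05768906]), 'moment': array([-0.00014602, -0.01641146,  0.00046976]), 'finger_gap': 0.08537656421309472}
scene {'K': array([[395.60753845,   0.        , 275.15931975],
       [  0.        , 395.60753845, 209.45804191],
       [  0.        ,   0.        ,   1.        ]]), 'extrinsics': array([[ 0.78585492,  0.61821012, -0.01575747, -0.39372612],
       [-0.34506467,  0.45949879,  0.81840774,  0.1065051 ],
       [ 0.51318849, -0.6377124 ,  0.57442185, -1.4663654 ],
       [ 0.        ,  0.        ,  0.        ,  1.        ]
[... 257 characters left out ...]
036327,  0.00357778,  0.19716758, -0.50381378],
       [-0.19715466, -0.00366599,  0.98036554, -1.11666316],
       [ 0.        ,  0.        ,  0.        ,  1.        ]])}
wrist {'K': array([[362.94865431,   0.        , 283.85317133],
       [  0.        , 362.94865431, 209.44810157],
       [  0.        ,   0.        ,   1.        ]]), 'tool_from_camera': array([[ 1.43271048e-03,  3.04043503e-01, -9.52657071e-01,
        -1.43431579e-01],
       [ 9.99998346e-01,  6.31376456e-04,  1.70541328e-03,
        -2.09996247e-05],
       [ 1.12000507e-03, -9.52657939e-01, -3.04042096e-01,
        -7.77063814e-02],
       [ 0.00000000e+00,  0.00000000e+00,  0.00000000e+00,
         1.00000000e+00]])}
```

View pics/s0.png

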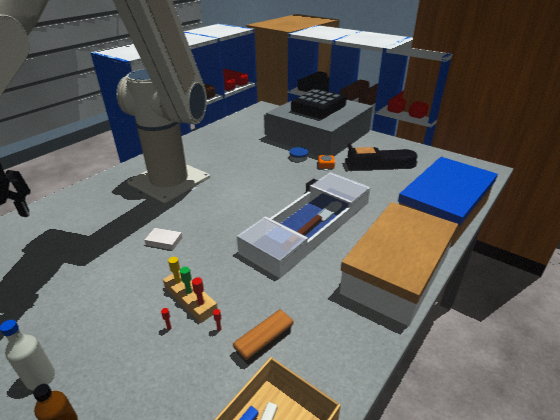

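View pics/t0.png

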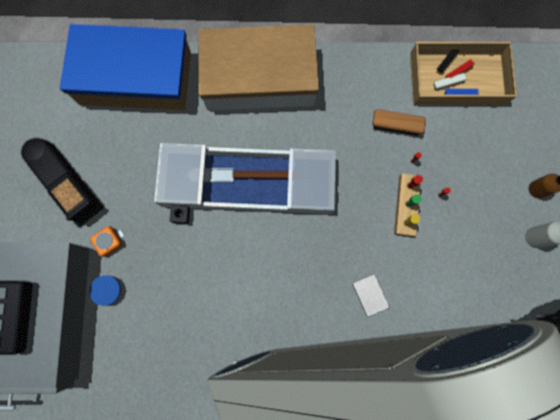

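```bash
cat >> h.py <<'E'
def ray(cam,uv):
    c=arm.camera_info(cam);K=c['K'];E=c['extrinsics']
    d=np.array([(uv[0]-K[0,2])/K[0,0],-(uv[1]-K[1,2])/K[1,1],-1.])
    R=E[:3,:3]; return -R.T@E[:3,3], R.T@d
def onz(cam,uv,z):
    o,d=ray(cam,uv); return o+d*(z-o[2])/d[2]
def proj(cam,p):
    c=arm.camera_info(cam);K=c['K'];E=c['extrinsics']
    q=E[:3,:3]@np.asarray(p)+E[:3,3]
    return np.array([K[0,0]*q[0]/-q[2]+K[0,2],K[1,1]*-q[1]/-q[2]+K[1,2]])
def wcam(st):
    from scipy.spatial.transform import Rotation as Ro
    w,x,y,z=st['orientation'];T=np.eye(4);T[:3,:3]=Ro.from_quat([x,y,z,w]).as_matrix();T[:3,3]=st['eef_pos']
    return T@arm.camera_info('wrist')['tool_from_camera']
def wonz(st,uv,z):
    T=wcam(st);K=arm.camera_info('wrist')['K']
    d=T[:3,:3]@np.array([(uv[0]-K[0,2])/K[0,0],-(uv[1]-K[1,2])/K[1,1],-1.]);o=T[:3,3]
    return o+d*(z-o[2])/d[2]
def wproj(st,p):
    T=np.linalg.inv(wcam(st));K=arm.camera_info('wrist')['K'];q=T[:3,:3]@np.asarray(p)+T[:3,3]
    return np.array([K[0,0]*q[0]/-q[2]+K[0,2],K[1,1]*-q[1]/-q[2]+K[1,2]])
E
python3 - <<'E'
from h import *
for cam in ['top','scene']:
  for t in ['marker_red','socket','shoehorn','showcase','stand','polish_tin','tape_measure','shoe_brush']:
    try:
      for r in arm.cut_out(cam,t)[:3]: print(cam,t,round(r['confidence'],2),np.round(r['rect'],1),r['pixels'].sum(), 'c',np.round(np.argwhere(r['pixels']).mean(0)[::-1],1))
    except Exception as e: print(cam,t,e)
print(arm.observe()['time_s'])
a=cv2.imread('pics/t0.png');b=cv2.imread('pics/s0.png')
c1=cv2.resize(a[130:230,140:350],None,fx=3.6,fy=3.6,interpolation=cv2.INTER_CUBIC)
cv2.imwrite('pics/c1.png',c1)
c2=cv2.resize(a[140:245,380:470],None,fx=4,fy=4,interpolation=cv2.INTER_CUBIC)
c3=cv2.resize(b[245:350,150:240],None,fx=4,fy=4,interpolation=cv2.INTER_CUBIC)
cv2.imwrite('pics/c2.png',np.hstack([c2,c3]))
E
```

```text
top marker_red 0.65 [445.  191.9  13.3  17.3] 56 c [444.8 191.3]
top marker_red 0.63 [417.2 157.2   6.4  13.4] 48 c [416.1 156.4]
top marker_red 0.41 [416.6 179.8  15.8  13.9] 113 c [415.2 181. ]
top socket 0.64 [245.1 185.3 180.   81.2] 10375 c [244.3 180.1]
top shoehorn 0.89 [246.3 174.3  88.   21.6] 957 c [241.5 174.1]
top showcase 0.77 [244.2 185.6 181.5  82.1] 10550 c [243.6 180.1]
top stand 0.78 [405.6 205.9  24.9  64. ] 1000 c [405.  206.9]
top polish_tin 0.87 [108.9 291.1  29.3  26.1] 732 c [105.4 289.6]
top tape_measure 0.69 [105.9 240.2  37.6  32.4] 627 c [106.8 240.6]
top tape_measure 0.49 [244.8 183.2 181.3  80.9] 10613 c [243.9 179.9]
top shoe_brush 0.9 [401.5 123.   50.3  27.2] 982 c [398.7 121.8]
top shoe_brush 0.53 [246.6 175.7  84.2  14.3] 897 c [241.4 174.2]
scene marker_red 0.65 [199.3 292.1   8.6  25.2] 241 c [198.3 289.8]
scene marker_red 0.49 [166.4 318.9   8.   22.2] 118 c [166.5 317.1]
scene socket 0.95 [303.1 224.2 132.9 104.5] 6310 c [301.3 224. ]
scene socket 0.3 [263.9 338.9  60.2  57.5] 1586 c [263.7 336.1]
scene shoehorn 0.74 [321.8 218.2  46.5  31.5] 512 c [320.9 217.1]
scene showcase 0.72 [302.6 225.2 135.9 109.3] 6380 c [301.5 223.9]
scene showcase 0.26 [188.6 279.5  10.3  29.3] 185 c [186.1 279.2]
scene stand 0.71 [190.6 298.9  57.1  50.2] 970 c [190.7 299.5]
scene polish_tin 0.5 [299.5 156.8  18.7  14.1] 234 c [298.5 153.8]
scene tape_measure 0.61 [325.8 164.2  18.2  17.1] 232 c [325.4 161.9]
scene shoe_brush 0.98 [263.2 338.5  59.   58.7] 1603 c [263.2 336.3]
0.9
```

View pics/c1.png

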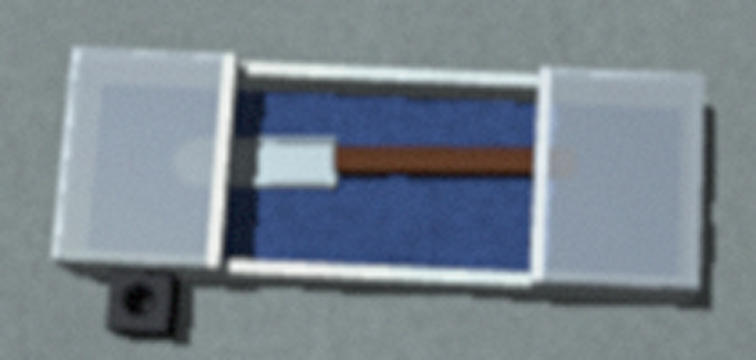

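View pics/c2.png

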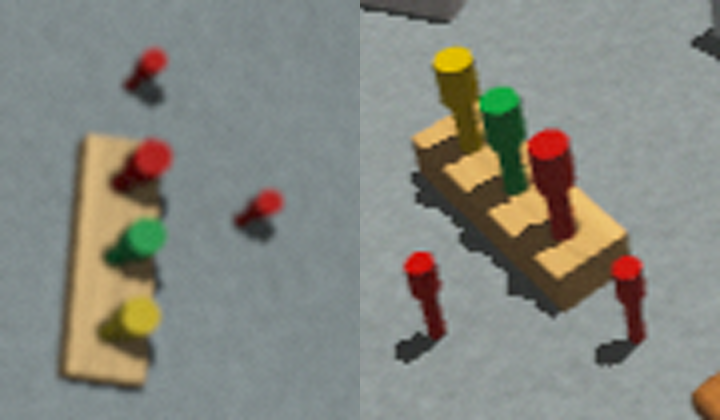

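```bash
python3 - <<'E'
from h import *
from scipy.spatial.transform import Rotation as Ro
np.set_printoptions(precision=4,suppress=True)
for n,uv in dict(red=(418.5,179.5),green=(417,199.2),yellow=(414.7,218.5)).items(): print(n,onz('top',uv,.1))
for n,uv in dict(red=(360+549,143),green=(360+502,101),yellow=(360+455,60)).items(): print(n,'scene',onz('scene',((uv[0]-360)/4+150,uv[1]/4+245),.1))
s=lambda x,y:(x/3.6+140,y/3.6+130)
print('socket',onz('top',s(138,298),.038))
for n,p,z in [('TL',(74,47),.064),('TR',(706,72),.064),('BR',(698,289),.064),('BL',(52,259),.064),('stripL',(233,53),.064),('stripLb',(214,265),.064),('sRt',(544,68),.064),('sRb',(537,283),.064),('bladejoin t',(337,141),.012),('bladejoin b',(335,188),.012),('handle',(338,161),.028),('hR',(530,162),.028),('hend',(575,162),.028),('bladetip',(176,160),.010),('blade mid',(257,162),.012)]: print(n,onz('top',s(*p),z))
for n,c,z in [('tape',(106.8,240.6),.03),('tin',(105.4,289.6),.028),('brush',(398.7,121.8),.03)]: print(n,onz('top',c,z))
st=arm.observe();w,x,y,z=st['orientation'];print(Ro.from_quat([x,y,z,w]).as_matrix())
E
```

```text
red [ 0.5511 -0.353   0.1   ]
green [ 0.5014 -0.3464  0.1   ]
yellow [ 0.4534 -0.3382  0.1   ]
red scene [ 0.7151 -0.2252  0.1   ]
green scene [ 0.6728 -0.2146  0.1   ]
yellow scene [ 0.6284 -0.2039  0.1   ]
socket [0.4763 0.2511 0.038 ]
TL [0.6556 0.3002 0.064 ]
TR [ 0.6382 -0.1557  0.064 ]
BR [ 0.4796 -0.1467  0.064 ]
BL [0.4993 0.3072 0.064 ]
stripL [0.6514 0.1851 0.064 ]
stripLb [0.4955 0.193  0.064 ]
sRt [ 0.6408 -0.0392  0.064 ]
sRb [ 0.4834 -0.034   0.064 ]
bladejoin t [0.6003 0.1138 0.012 ]
bladejoin b [0.5642 0.1145 0.012 ]
handle [0.5807 0.1111 0.028 ]
hR [ 0.5804 -0.0299  0.028 ]
hend [ 0.5805 -0.0629  0.028 ]
bladetip [0.5858 0.2339 0.01  ]
blade mid [0.5839 0.173  0.012 ]
tape [0.4045 0.4332 0.03  ]
tin [0.2811 0.4278 0.028 ]
brush [ 0.7292 -0.3309  0.03  ]
[[ 0.      0.3874 -0.9219]
 [-0.     -0.9219 -0.3874]
 [-1.      0.     -0.    ]]
```

```bash
python3 - <<'E'
from h import *
np.set_printoptions(precision=4,suppress=True)
for n,uv in dict(red=(549,143),green=(502,101),yellow=(455,60)).items(): print(n,'scene',onz('scene',((uv[0]-360)/4+150,uv[1]/4+245),.1))
for uv in [(445,190),(417.5,155)]: print(onz('top',uv,.05))
E
```

```text
red scene [ 0.5518 -0.3496  0.1   ]
green scene [ 0.5041 -0.3429  0.1   ]
yellow scene [ 0.454  -0.3363  0.1   ]
[ 0.5362 -0.4353  0.05  ]
[ 0.6298 -0.37    0.05  ]
```

Request:
jog_arm(rows=[0.4,3.86,2.79,-0.3,0,0,-3.9,0.4,3.86,2.79,-0.3,0,0,-3.9,0.4,3.86,2.79,-0.3,0,0,-3.9,0.4,3.86,2.79,-0.3,0,0,-3.9,0.4,3.86,2.79,-0.3,0,0,-3.9,0.4,3.86,2.79,-0.3,0,0,-3.9,0.4,3.86,2.79,-0.3,0,0,-3.9,0.4,3.86,2.79,-0.3,0,0,-3.9,0.4,0,0,0,0,0,0], newtons=40)

```text
time_s: 2.02
eef_pos: [0.5532, -0.3508, 0.207]
orientation: [-0.051, 0.705, -0.05, -0.705]
force: [-0.3, -1.1, 0.1]
finger_gap: 0.0511
```

```bash
python3 - <<'E'
from h import *
np.set_printoptions(precision=4,suppress=True)
st=arm.observe();print(st)
im=snap('wrist','w1.png')
print(wproj(st,[.551,-.353,.1]))
E
```

```text
{'time_s': 2.025, 'q': array([-0.5836,  0.493 ,  1.5778,  0.0005,  1.0707,  1.1302]), 'joint_velocities': array([-0.0524, -0.0166,  0.027 , -0.0229,  0.0062, -0.0545]), 'joint_torque': array([  1.9742, -59.1489, -28.5011,   0.2762,  -0.0883,   0.6272]), 'eef_pos': array([ 0.5532, -0.3508,  0.207 ]), 'orientation': array([-0.0507,  0.7054, -0.0505, -0.7052]), 'force': array([-0.2518, -1.0511,  0.1467]), 'moment': array([ 0.0143,  0.0338, -0.0081]), 'finger_gap': 0.051051710129857444}
[287.7694 208.7514]
```

View pics/w1.png

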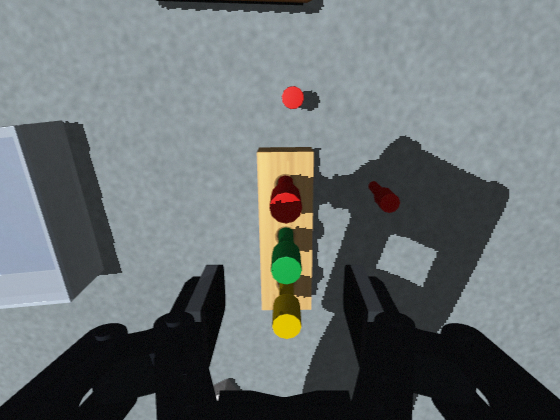

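```bash
python3 - <<'E'
from h import *
np.set_printoptions(precision=4,suppress=True)
im=cv2.imread('pics/w1.png');cv2.imwrite('pics/w1c.png',cv2.resize(im[160:300,240:340],None,fx=5,fy=4.2,interpolation=cv2.INTER_CUBIC))
st=dict(eef_pos=np.array([.5532,-.3508,.207]),orientation=np.array([-0.0507,  0.7054, -0.0505, -0.7052]))
print(wonz(st,(286,206),.1),wonz(st,(286,270),.1))
E
```

```text
[ 0.5533 -0.352   0.1   ] [ 0.5025 -0.3447  0.1   ]
```

View pics/w1c.png

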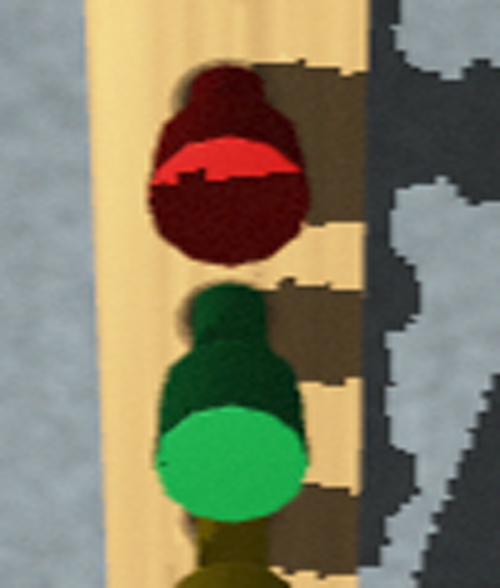

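Request:
jog_arm(rows=[0.4,0,0,-2.5,0,0,0,0.4,0,0,-2.5,0,0,0,0.4,0,0,-2.5,0,0,0,0.4,0,0,-2.5,0,0,0,0.4,0,0,-2,0,0,0,0.4,0,0,0,0,0,0])

```text
time_s: 2.82
eef_pos: [0.5494, -0.353, 0.0858]
orientation: [0.053, -0.704, 0.052, 0.706]
force: [-0.3, 0.2, -0.3]
finger_gap: 0.0512
```

Request:
jog_arm(rows=[0.4,0.25,0.1,-1,0,0,0,0.4,0,0,-1,0,0,0,0.4,0,0,0,0,0,0,0.7,0,0,0,0,0,0,0.8,0,0,0,0,0,0,0.9,0,0,0,0,0,0,0.9,0,0,0,0,0,0,0.9,0,0,0,0,0,0])

```text
time_s: 3.82
eef_pos: [0.5538, -0.3521, 0.0678]
orientation: [-0.052, 0.705, -0.052, -0.705]
force: [-0.0, 1.0, 4.1]
finger_gap: 0.0228
```

```bash
python3 - <<'E'
from h import *
st=arm.observe();print(st['eef_pos'],st['force'],st['finger_gap'],st['q'])
snap('wrist','w2.png')
E
```

```text
[ 0.55377331 -0.35214066  0.06779067] [-0.00639748  0.98912773  4.13394419] 0.022795635794273558 [-5.84560918e-01  6.71554489e-01  1.64003287e+00  9.57575760e-05
  8.29142576e-01  1.13293060e+00]
```

View pics/w2.png

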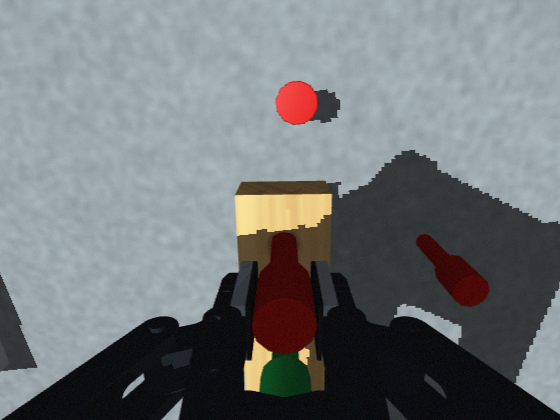

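Request:
jog_arm(rows=[0.9,0,0,1,0,0,0,0.9,0,0,2,0,0,0,0.9,0,0,3,0,0,0,0.9,0,0,4,0,0,0,0.9,0,0,2,0,0,0,0.9,0,0,0,0,0,0,0.9,0,0,0,0,0,0])

```text
time_s: 4.75
eef_pos: [0.5527, -0.3515, 0.1861]
orientation: [0.052, -0.705, 0.051, 0.706]
force: [-0.5, 0.1, -1.1]
finger_gap: 0.0228
```

```bash
python3 - <<'E'
from h import *
for i in range(3):
  st=arm.observe();print(st['eef_pos'],st['force'],st['finger_gap'])
  snap('wrist','w3.png')
snap('scene','s3.png')
a=cv2.imread('pics/w3.png');b=cv2.imread('pics/s3.png')
cv2.imwrite('pics/c3.png',np.hstack([cv2.resize(a[200:400,180:400],None,fx=2,fy=2),cv2.resize(b[200:340,130:250],None,fx=2.86,fy=2.858)[:400]]))
E
```

```text
[ 0.55266829 -0.35148365  0.18607319] [-0.46164698  0.11407347 -1.08003939] 0.022792186342322163
[ 0.55252789 -0.35138748  0.18567878] [ 0.52889331  0.19524885 -0.24751621] 0.02308926686288678
[ 0.55255173 -0.35139546  0.18557151] [-0.51178509 -0.39021867 -0.86614347] 0.02290491631342787
```

View pics/c3.png

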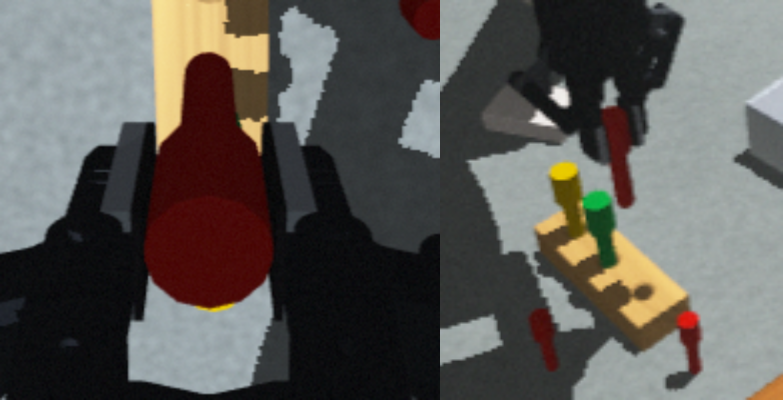

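```bash
python3 - <<'E'
from h import *
np.set_printoptions(precision=4,suppress=True)
st=arm.observe();p=st['eef_pos'];z=p[2]
print(wonz(st,(284.5,326),z+.0335)-p, wonz(st,(284.5,228),z+.0335-.09)-p)
c=p+[0,0,.0335];R=wcam(st)
# predicted outline of head rim and foot if centred at tcp
for h,r in [(.0335,.012),(.0015,.012),(-.0515,.007),(-.0565,.0045)]:
  q=np.array([wproj(st,p+[r*np.cos(t),r*np.sin(t),h]) for t in np.linspace(0,6.28,60)]);print(h,q.min(0),q.max(0), (q.min(0)-[180,200])*2,(q.max(0)-[180,200])*2)
E
```

```text
[-0.0008 -0.      0.0335] [ 0.0021 -0.0004 -0.0565]
0.0335 [250.1334 294.3758] [317.9839 352.3703] [140.2669 188.7516] [275.9678 304.7406]
0.0015 [256.7979 254.7362] [311.6345 303.6615] [153.5959 109.4725] [263.269 207.323]
-0.0515 [272.2383 223.2007] [296.5098 245.7807] [184.4765  46.4015] [233.0196  91.5615]
-0.0565 [276.7567 224.2814] [292.0114 238.5144] [193.5133  48.5629] [224.0229  77.0288]
```

Request:
jog_arm(rows=[0.9,-1.2,3,0,0,0,0.5,0.9,-1.2,5.2,0,0,0,0.5,0.9,-1.2,5.2,0,0,0,0.5,0.9,-1.2,5.2,0,0,0,0.5,0.9,-1.2,5.2,0,0,0,0.5,0.9,-1.2,5.2,0,0,0,0.5,0.9,-1.2,5.2,0,0,0,0.5,0.9,-1.2,5.2,0,0,0,0.5,0.9,-1.2,5.2,0,0,0,0.5,0.9,-1.2,5.2,0,0,0,0.5,0.9,-0.7,5.2,0,0,0,0.5,0.9,-0.5,3,0,0,0,0.7])

```text
time_s: 6.45
eef_pos: [0.4208, 0.2302, 0.1869]
orientation: [0.013, -0.707, 0.013, 0.707]
force: [0.5, 0.3, -0.2]
finger_gap: 0.023
```

Request:
jog_arm(rows=[0.9,0,0,0,0,0,0,0.9,0,0,0,0,0,0])

```text
time_s: 6.7
eef_pos: [0.4211, 0.2275, 0.1869]
orientation: [0.013, -0.707, 0.014, 0.707]
force: [0.6, 0.6, -1.5]
finger_gap: 0.0229
```

```bash
python3 - <<'E'
from h import *
np.set_printoptions(precision=4,suppress=True)
im=arm.snapshot('wrist')
st=arm.observe();print(st['eef_pos'],st['force'],st['finger_gap'],st['q'],st['orientation'])
snap('wrist','w4.png'); print(wproj(st,[.4758,.2505,.038]))
import pickle;pickle.dump(st,open('st4.p','wb'))
E
```

```text
[0.4213 0.2272 0.187 ] [0.1629 0.469  0.2289] 0.022816202166734918 [ 0.4698  0.2735  1.9817 -0.0003  0.8874  2.08  ] [ 0.0136 -0.7067  0.0141  0.7072]
[251.892  125.4605]
```

View pics/w4.png

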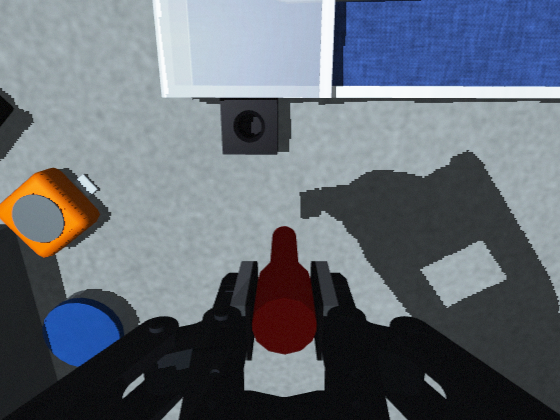

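```bash
python3 - <<'E'
from h import *
import pickle
np.set_printoptions(precision=4,suppress=True)
st=pickle.load(open('st4.p','rb'))
im=cv2.imread('pics/w4.png');c=im[90:165,210:300].astype(float);c=np.clip(c*2.5,0,255).astype(np.uint8)
cv2.imwrite('pics/c4.png',cv2.resize(c,None,fx=6,fy=6,interpolation=cv2.INTER_CUBIC))
print(wonz(st,(249,126),.038))
print([wonz(st,p,.038)[:2] for p in [(221,99),(278,98),(278,154),(221,154)]])
E
```

```text
[0.4755 0.2528 0.038 ]
[array([0.4967, 0.273 ]), array([0.4956, 0.229 ]), array([0.4525, 0.231 ]), array([0.4543, 0.2769])]
```

View pics/c4.png

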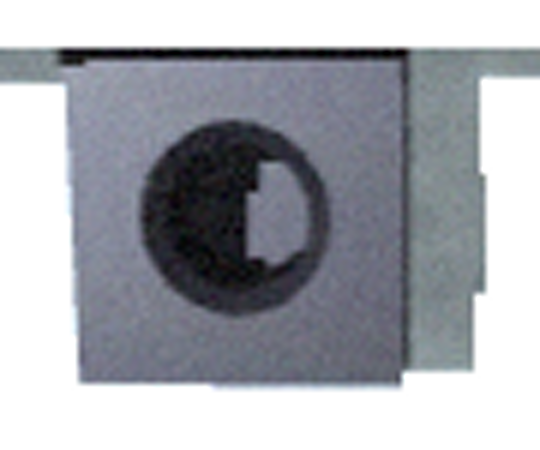

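Request:
jog_arm(rows=[0.9,2,0.9,0,0,0,0,0.9,2,0.9,0,0,0,0,0.9,1.5,0.7,-1,0,0,0,0.9,0,0,-2.5,0,0,0,0.9,0,0,-2.5,0,0,0,0.9,0,0,-1.2,0,0,0,0.9,0,0,0,0,0,0,0.9,0,0,0,0,0,0])

```text
time_s: 7.8
eef_pos: [0.477, 0.2531, 0.1159]
orientation: [-0.014, 0.707, -0.014, -0.707]
force: [-0.1, -0.1, -0.3]
finger_gap: 0.0228
```

```bash
python3 - <<'E'
from h import *
np.set_printoptions(precision=4,suppress=True)
snap('wrist','w5.png')
st=arm.observe();print(st['eef_pos'],st['force'],st['finger_gap'])
snap('scene','s5.png')
b=cv2.imread('pics/s5.png');a=cv2.imread('pics/w5.png')
print(proj('scene',[.4755,.252,.038]))
cv2.imwrite('pics/c5.png',np.hstack([cv2.resize(b[130:230,260:360],None,fx=4,fy=4,interpolation=cv2.INTER_CUBIC),cv2.resize(a[200:300,230:330],None,fx=4,fy=4,interpolation=cv2.INTER_CUBIC)]))
E
```

```text
[0.477  0.2532 0.1161] [-0.1222 -0.0058 -0.0724] 0.022838980257704748
[314.4341 183.4992]
```

View pics/c5.png

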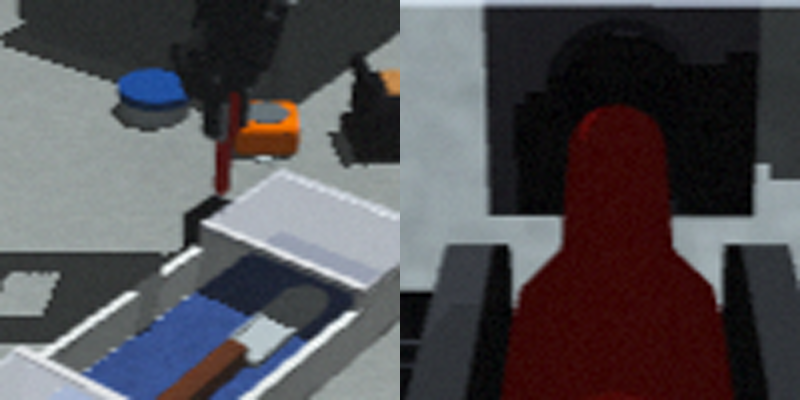

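```bash
python3 - <<'E'
from h import *
np.set_printoptions(precision=4,suppress=True)
st=arm.observe();p=st['eef_pos']
print(wonz(st,(284.5,221),.038),p)
for c in [(.4755,.2532),(.4765,.2532)]:
  q=np.array([wproj(st,[c[0]+.0125*np.cos(t),c[1]+.0125*np.sin(t),.038]) for t in np.linspace(0,6.28,60)]);print((q.min(0)-[230,200])*4+[400,0],(q.max(0)-[230,200])*4+[400,0])
q=np.array([wproj(st,p+[-.001+.0045*np.cos(t),.0045*np.sin(t),-.0565]) for t in np.linspace(0,6.28,60)]);print((q.min(0)-[230,200])*4+[400,0])
E
```

```text
[0.4761 0.2533 0.038 ] [0.477  0.2533 0.1162]
[541.5001  13.7144] [695.7634 159.092 ]
[541.1593   7.7033] [695.6217 153.4562]
[587.4725 104.9871]
```

Request:
jog_arm(rows=[0.9,-0.1,0,-1,0,0,0,0.9,0,0,-1,0,0,0,0.9,0,0,-0.7,0,0,0,0.9,0,0,-0.7,0,0,0,0.9,0,0,-0.7,0,0,0,0.9,0,0,-0.5,0,0,0,0.9,0,0,0,0,0,0])

```text
time_s: 8.78
eef_pos: [0.4752, 0.2529, 0.0689]
orientation: [0.013, -0.707, 0.014, 0.707]
force: [-0.5, -0.7, 0.8]
finger_gap: 0.0229
```

Request:
jog_arm(rows=[0.9,0,0,-0.3,0,0,0,0.9,0,0,-0.15,0,0,0,0.9,0,0,0,0,0,0])

```text
time_s: 9.15
eef_pos: [0.4759, 0.2532, 0.0657]
orientation: [-0.014, 0.707, -0.013, -0.707]
force: [-1.5, -1.5, 7.8]
finger_gap: 0.023
```

Request:
jog_arm(rows=[0.5,0,0,0,0,0,0,0.4,0,0,0,0,0,0,0.4,0,0,0,0,0,0,0.4,0,0,0,0,0,0])

```text
time_s: 9.65
eef_pos: [0.4754, 0.253, 0.0647]
orientation: [0.014, -0.707, 0.014, 0.707]
force: [-0.5, -0.1, 0.1]
finger_gap: 0.0513
```

```bash
python3 - <<'E'
from h import *
np.set_printoptions(precision=4,suppress=True)
st=arm.observe();print(st['eef_pos'],st['force'],st['finger_gap'])
snap('wrist','w6.png')
E
```

```text
[0.4754 0.253  0.0647] [-0.4703 -0.0981  0.0849] 0.051278112872107304
```

View pics/w6.png

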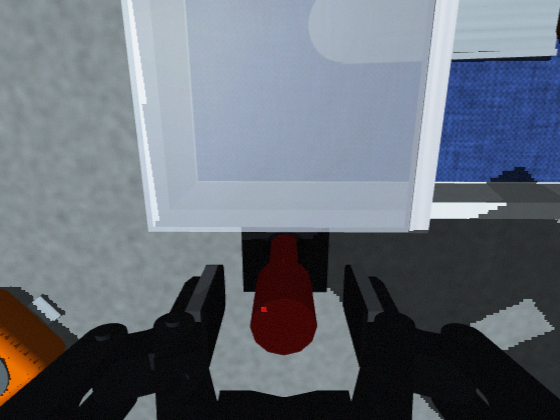

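Request:
jog_arm(rows=[0.4,0,0,2,0,0,0,0.4,0,0,3,0,0,0,0.4,0,0,3,0,0,0,0.4,1,-1.5,3,0,0,10,0.4,1.3,-2,2,0,0,10.5,0.4,1.3,-2,0,0,0,10.5,0.4,1.3,-2.2,0,0,0,10,0.4,1.3,-2.2,0,0,0,10,0.4,1.3,-2.2,0,0,0,10,0.4,1.3,-2,0,0,0,10,0.4,1.3,-2,0,0,0,10,0.4,0.7,-0.8,0,0,0,10])

```text
time_s: 11.2
eef_pos: [0.5839, 0.0829, 0.1947]
orientation: [-0.496, -0.504, -0.496, 0.504]
force: [-0.6, -0.2, 0.6]
finger_gap: 0.0511
```

Request:
jog_arm(rows=[0.4,0,0,0,0,0,0,0.4,0,0,0,0,0,0])

```text
time_s: 11.45
eef_pos: [0.583, 0.0843, 0.1947]
orientation: [-0.494, -0.506, -0.494, 0.506]
force: [0.0, 0.1, -0.5]
finger_gap: 0.0514
```

```bash
python3 - <<'E'
from h import *
import pickle
from scipy.spatial.transform import Rotation as Ro
np.set_printoptions(precision=4,suppress=True)
snap('top','t7.png')
st=arm.observe();print(st['eef_pos'],st['force'],st['finger_gap'],st['q'],st['time_s'])
w,x,y,z=st['orientation'];print(Ro.from_quat([x,y,z,w]).as_matrix())
snap('wrist','w7.png');pickle.dump(st,open('st7.p','wb'))
E
```

```text
[0.583  0.0844 0.1947] [-0.1452  0.0925  0.0192] 0.05133162558774655 [0.1236 0.4153 1.7393 0.0001 0.9875 0.147 ] 11.5
[[-0.0005  0.9997 -0.0234]
 [ 0.     -0.0234 -0.9997]
 [-1.     -0.0005 -0.    ]]
```

View pics/w7.png

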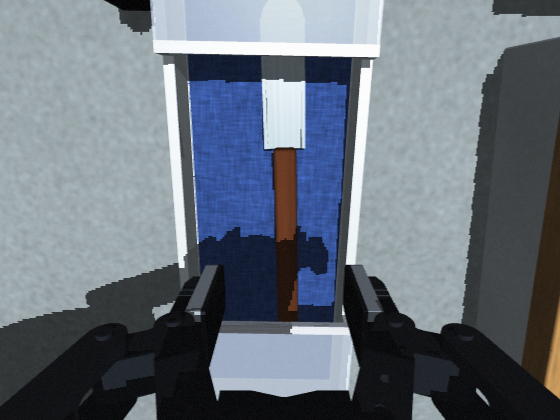

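```bash
python3 - <<'E'
from h import *
import pickle
np.set_printoptions(precision=4,suppress=True)
st=pickle.load(open('st7.p','rb'))
for uv in [(285,149),(286.3,230),(287.3,300)]: print(wonz(st,uv,.028))
for uv in [(283.5,149),(282.5,82),(282,0)]: print(wonz(st,uv,.015))
for uv in [(153,53),(380,57),(157,39)]: print('cover',wonz(st,uv,.064))
for uv in [(185,330),(363,330)]:print('back',wonz(st,uv,.064))
im=cv2.imread('pics/w7.png');cv2.imwrite('pics/c7.png',np.hstack([cv2.resize(im[0:170,200:370],None,fx=3,fy=3),cv2.resize(im[200:340,250:320],None,fx=3.6,fy=510/140)]))
E
```

```text
[0.5843 0.1177 0.028 ]
[0.5837 0.044  0.028 ]
[ 0.5831 -0.0289  0.028 ]
[0.583  0.1158 0.015 ]
[0.5835 0.172  0.015 ]
[0.5847 0.233  0.015 ]
cover [0.4939 0.1918 0.064 ]
cover [0.6522 0.1853 0.064 ]
cover [0.4979 0.2006 0.064 ]
back [ 0.4919 -0.0348  0.064 ]
back [ 0.6496 -0.0386  0.064 ]
```

View pics/c7.png

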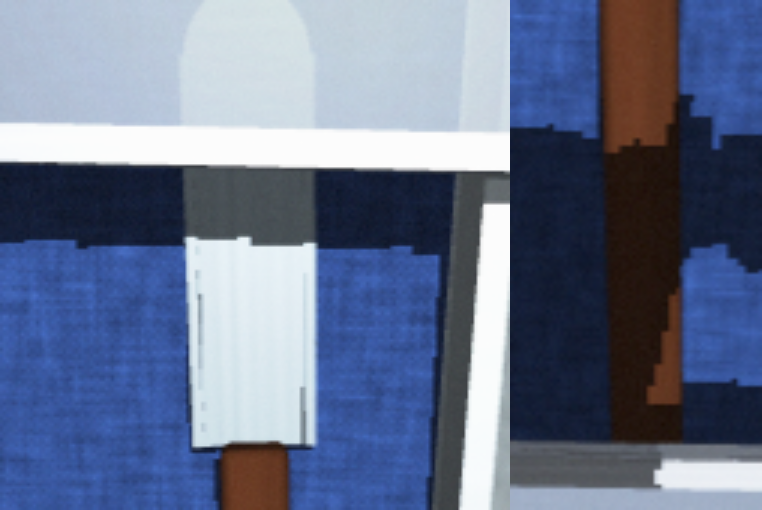

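Request:
jog_arm(rows=[0.4,0.1,0,-3,0,0,0,0.4,0,0,-4,0,0,0,0.4,0,0,-4,0,0,0,0.4,0,0,-3,0,0,0,0.4,0,0,-2,0,0,0,0.4,0,0,-1.2,0,0,0,0.4,0,0,-0.5,0,0,0,0.4,0,0,0,0,0,0,0.4,0,0,0,0,0,0], newtons=60)

```text
time_s: 12.68
eef_pos: [0.5851, 0.0841, 0.0187]
orientation: [0.495, 0.506, 0.494, -0.505]
force: [0.2, -0.8, 0.4]
finger_gap: 0.051
```

Request:
jog_arm(rows=[0.4,-0.05,0,-0.6,0,0,0,0.4,0,0,0,0,0,0,0.7,0,0,0,0,0,0,0.8,0,0,0,0,0,0,0.9,0,0,0,0,0,0,0.9,0,0,0,0,0,0,0.9,0,0,0,0,0,0])

```text
time_s: 13.55
eef_pos: [0.5842, 0.084, 0.0121]
orientation: [0.495, 0.505, 0.495, -0.505]
force: [-0.5, 0.3, 5.7]
finger_gap: 0.0184
```

```bash
python3 - <<'E'
from h import *
st=arm.observe();print(st['eef_pos'],st['force'],st['finger_gap'])
snap('wrist','w8.png')
E
```

```text
[0.58417691 0.08404504 0.01211847] [-0.50316171  0.26474276  5.65995753] 0.018400939215536777
```

View pics/w8.png

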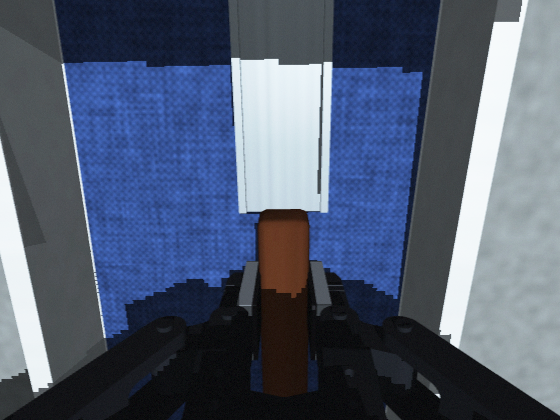

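Request:
jog_arm(rows=[0.9,0,0,0.5,0,0,0,0.9,0,0,0.5,0,0,0,0.9,0,1,0,0,0,0,0.9,0,1,0,0,0,0,0.9,0.1,1,0,0,0,0,0.9,0,0.8,0,0,0,0,0.9,0.1,0.6,0,0,0,0,0.9,0,0,0,0,0,0,0.9,0,0,0,0,0,0])

```text
time_s: 14.72
eef_pos: [0.5859, 0.1279, 0.0217]
orientation: [-0.495, -0.505, -0.495, 0.505]
force: [0.3, -0.1, -1.1]
finger_gap: 0.0185
```

```bash
python3 - <<'E'
from h import *
st=arm.observe();print(st['eef_pos'],st['force'],st['finger_gap'])
snap('scene','s9.png');snap('top','t9.png');snap('wrist','w9.png')
a=cv2.imread('pics/s9.png');b=cv2.imread('pics/t9.png');c=cv2.imread('pics/w9.png')
cv2.imwrite('pics/c9.png',np.hstack([cv2.resize(a[160:290,225:385],None,fx=3,fy=3),cv2.resize(c[0:390:1,120:440],None,fx=1,fy=1)]))
cv2.imwrite('pics/c9b.png',cv2.resize(b[130:230,140:350],None,fx=3.6,fy=3.6))
E
```

```text
[0.58585669 0.12789625 0.02174973] [ 0.28128362 -0.05214807 -1.13448339] 0.018470476004365872
```

View pics/c9.png

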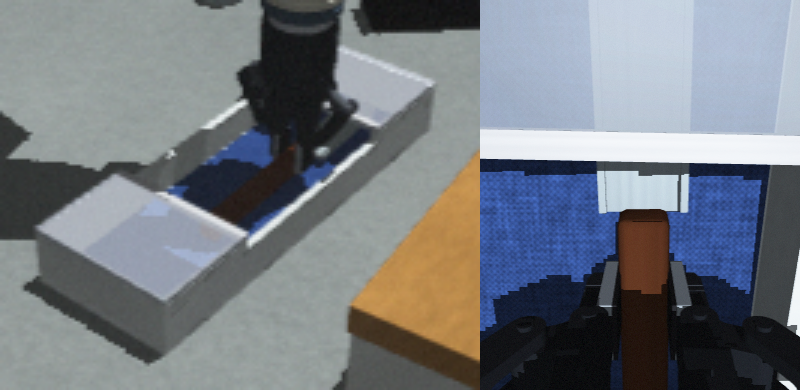

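View pics/c9b.png

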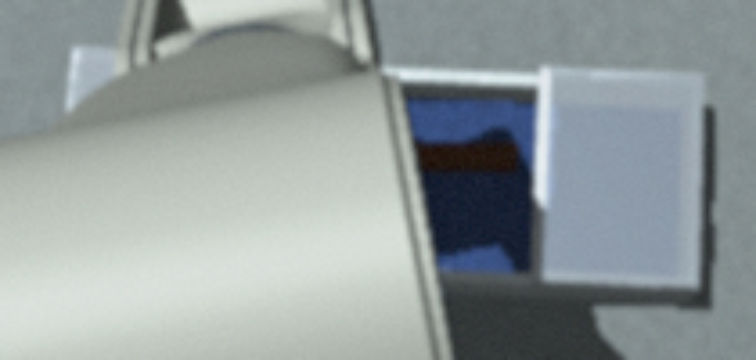

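Request:
jog_arm(rows=[0.9,0,0,0.85,-3.25,0,0,0.9,0,0,0.85,-3.25,0,0,0.9,0,0,0.85,-3.25,0,0,0.9,0,0,0.8,-3.25,0,0,0.9,0,0,0,0,0,0,0.9,0,0,0,0,0,0])

```text
time_s: 15.62
eef_pos: [0.5857, 0.1278, 0.055]
orientation: [-0.548, -0.446, -0.435, 0.558]
force: [0.5, -0.7, -1.0]
finger_gap: 0.0186
```

```bash
python3 - <<'E'
from h import *
from scipy.spatial.transform import Rotation as Ro
np.set_printoptions(precision=4,suppress=True)
st=arm.observe();print(st['eef_pos'],st['force'],st['moment'],st['finger_gap'],st['q'])
w,x,y,z=st['orientation'];R=Ro.from_quat([x,y,z,w]).as_matrix();print(R)
snap('scene','s10.png');snap('wrist','w10.png')
a=cv2.imread('pics/s10.png');c=cv2.imread('pics/w10.png')
cv2.imwrite('pics/c10.png',np.hstack([cv2.resize(a[160:290,225:385],None,fx=3,fy=3),c[0:390:1,120:440]]))
E
```

```text
[0.5857 0.1278 0.055 ] [ 0.4776 -0.6506 -1.0076] [0.1287 0.0057 0.029 ] 0.018612708249908273 [ 0.3024  0.6602  1.7356 -0.2921  0.8362  0.53  ]
[[-0.0005  0.9998 -0.0211]
 [-0.224  -0.0207 -0.9744]
 [-0.9746  0.0042  0.224 ]]
```

View pics/c10.png

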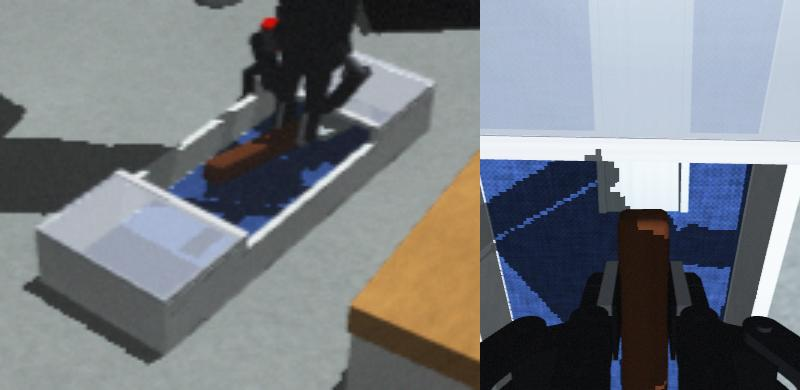

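Request:
jog_arm(rows=[0.9,0,-0.7,0.8,-2.85,0,0,0.9,0,-0.9,0.75,-2.85,0,0,0.9,0,-0.9,0.7,-2.85,0,0,0.9,0,-0.9,0.7,-2.85,0,0,0.9,-0.1,-0.9,0.65,-2.85,0,0,0.9,-0.1,-0.9,0.6,-2.85,0,0,0.9,0,0,0,0,0,0,0.9,0,0,0,0,0,0])

```text
time_s: 16.73
eef_pos: [0.5839, 0.076, 0.097]
orientation: [-0.608, -0.36, -0.347, 0.616]
force: [0.1, -0.4, -1.5]
finger_gap: 0.0182
```

```bash
python3 - <<'E'
from h import *
from scipy.spatial.transform import Rotation as Ro
np.set_printoptions(precision=4,suppress=True)
st=arm.observe();print(st['eef_pos'],st['force'],st['moment'],st['finger_gap'],st['q'])
w,x,y,z=st['orientation'];R=Ro.from_quat([x,y,z,w]).as_matrix();print(R[:,0])
print('tip',st['eef_pos']-.15*R[:,2],'hend',st['eef_pos']+.15*R[:,2])
snap('scene','s10.png');snap('wrist','w10.png')
a=cv2.imread('pics/s10.png');c=cv2.imread('pics/w10.png')
cv2.imwrite('pics/c10.png',np.hstack([cv2.resize(a[160:290,225:385],None,fx=3,fy=3),c[0:390:1,120:440]]))
E
```

```text
[0.5839 0.076  0.097 ] [ 0.1141 -0.4025 -1.5173] [ 0.3367 -0.0151  0.0132] 0.01818677043392124 [ 0.3511  0.6554  1.7132 -0.5729  1.048   0.7334]
[-0.0005 -0.5004 -0.8658]
tip [0.5871 0.2058 0.0219] hend [ 0.5807 -0.0539  0.172 ]
```

View pics/c10.png

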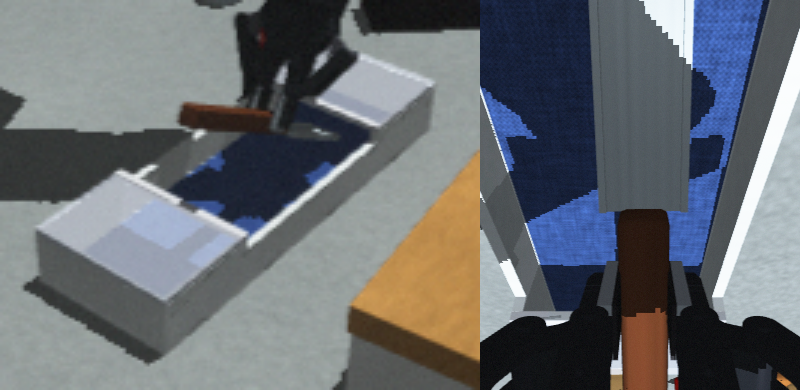

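Request:
jog_arm(rows=[0.9,0,-1,0.3,0,0,0,0.9,0,-1,0.3,0,0,0,0.9,0,-1,0.3,0,0,0,0.9,0,-1,0.3,0,0,0,0.9,0,-0.4,1,0,0,0,0.9,0,0,2,0,0,0,0.9,0,0,3,0,0,0,0.9,0,0,4,0,0,0,0.9,0,0,4,0,0,0,0.9,0,0,2,0,0,0,0.9,0,0,0,0,0,0])

```text
time_s: 18.2
eef_pos: [0.5846, 0.0325, 0.271]
orientation: [-0.609, -0.361, -0.346, 0.615]
force: [-0.7, -0.3, -2.9]
finger_gap: 0.0185
```

```bash
python3 - <<'E'
from h import *
np.set_printoptions(precision=4,suppress=True)
st=arm.observe();print(st['eef_pos'],st['force'],st['finger_gap'],st['q'])
E
```

```text
[0.5846 0.0325 0.271 ] [-0.7209 -0.2534 -2.9295] 0.01851390213850758 [ 0.2846  0.4045  1.661  -0.5269  1.2766  0.5139]
```

Clear of the case. I'll level it gently, centre it a little, and settle.

Request:
jog_arm(rows=[0.9,0,0.4,0,3,0,0,0.9,0,0.4,0,4,0,0,0.9,0,0.4,0,4,0,0,0.9,0,0.4,0,4,0,0,0.9,0,0.4,0,4,0,0,0.9,0,0.4,0,4,0,0,0.9,0,0.4,0,4,0,0,0.9,0,0.4,0,3,0,0,0.9,0,0,0,0,0,0,0.9,0,0,0,0,0,0,0.9,0,0,0,0,0,0,0.9,0,0,0,0,0,0])

```text
time_s: 19.7
eef_pos: [0.5839, 0.0643, 0.2692]
orientation: [-0.495, -0.505, -0.494, 0.506]
force: [0.6, 0.2, -2.0]
finger_gap: 0.0184
```

```bash
python3 - <<'E'
from h import *
np.set_printoptions(precision=4,suppress=True)
st=arm.observe();print(st['eef_pos'],st['force'],st['finger_gap'],st['joint_velocities'],st['orientation'])
snap('scene','s11.png');snap('wrist','w11.png');snap('top','t11.png')
a=cv2.imread('pics/s11.png');c=cv2.imread('pics/w11.png')
cv2.imwrite('pics/c11.png',np.hstack([cv2.resize(a[100:320,150:390],None,fx=1.8,fy=1.8),cv2.resize(c[:,100:460],None,fx=.94,fy=396/420)]))
E
```

```text
[0.5839 0.0643 0.2692] [ 0.643   0.2179 -1.9893] 0.018381651300195465 [-0.006  -0.0028 -0.002   0.0024  0.0001 -0.0012] [-0.4953 -0.5045 -0.4944  0.5057]
```

View pics/c11.png

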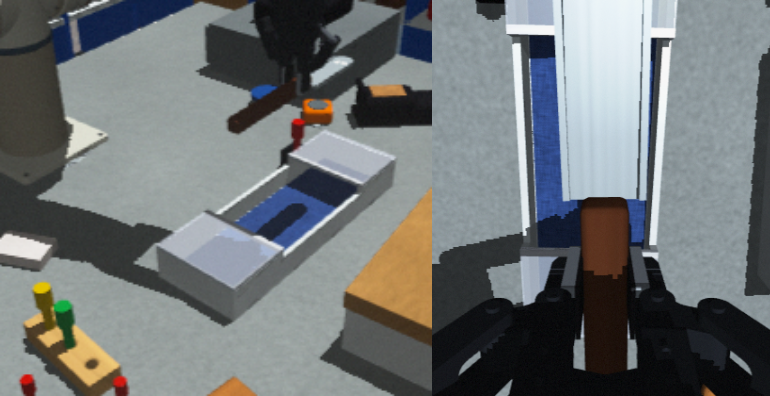

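View pics/t11.png

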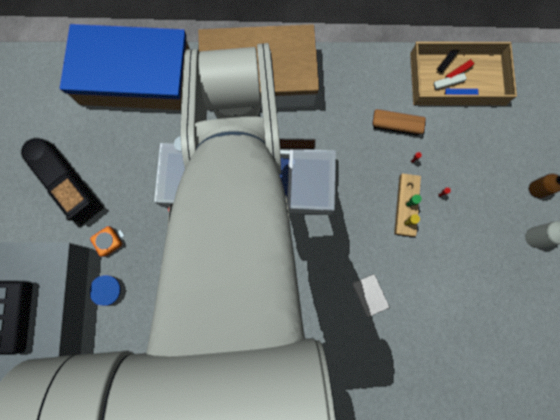

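```bash
python3 - <<'E'
from h import *
print(proj('scene',[.4755,.2525,.098]))
im=cv2.imread('pics/s11.png').astype(int)[150:200,300:340];m=(im[...,2]>90)&(im[...,1]<60)&(im[...,0]<60);yx=np.argwhere(m);print(yx.min(0)+[150,300],yx.max(0)+[150,300])
mk=lambda h,r:np.array([proj('scene',[.4755+r*np.cos(t),.2525+r*np.sin(t),h]) for t in np.linspace(0,6.28,50)])
q=mk(.098,.012);print(q.min(0),q.max(0))
print(arm.finish_job())
E
```

```text
[315.25498991 168.12447801]
[159 312] [182 333]
[311.66546472 166.38820976] [318.84262722 169.88650275]
the job is handed in; nothing more can be done
None
```

The job is handed in: the red marker stands in the black socket, and the arm is holding the shoehorn level above the showcase. The hand-in gave no verdict.

**Marker:** Of the three red pins, I took the large one in the stand. The two small ones stood loose on the counter. I lowered it into the socket until the upward push read about 8 N, with the tool at the height expected for full depth, then let go. A later scene picture showed it still upright in the socket. Its head was within about a pixel of where a fully seated marker should appear. I took that position by eye, because the automatic colour check I ran just before handing in also picked up the orange tape measure behind it.

**Shoehorn:** I gripped the handle at mid-length, lifted it 1 cm and slid it 4.5 cm under the blade-end cover. I then raised the handle end to 30° while drawing it back, and lifted it out. The wrist force readings I checked stayed under about 3 N on the way out and showed no sign of contact. At the slant, the blade end was about 2 cm and the handle end about 17 cm above the table.

**Final state:**
- The shoehorn is level, with its underside about 26 cm above the table, which is about 20 cm above the covers.
- The grip is set to 60 N, the fingers are 18 mm apart, and the arm was almost still.
- The green and yellow markers, the tin, the tape measure and the brush look unmoved in the last top view.
- The time used was about 20 s of the 59 s allowed.

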